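# Release a battery cassette with the pin tool

### The arm

A 6-joint arm with a two-finger parallel gripper is mounted at the origin on the work surface. World frame = base frame: x ahead of the robot, y to its left, z up, the work surface at z = 0. Lengths are in mm, angles in rad, forces in N, time in s.
With the tool pointing down it reaches from about 275 to 725 mm from the base axis. Payload 5.6 kg.
Tool frame: the origin (TCP) lies at the very end of the fingers, on their centre line; the grasp point (between the pads) lies 19 mm behind it; z points along the fingers, y is the line along which they close (so a half turn about z gives the same grasp; the last joint's range is limited). The gripper opens to 85 mm and grips with 20 to 120 N. Pads are 22 mm wide; open, the fingers measure 114 mm over their backs; the gripper's body (76 mm by 85 mm) begins 54 mm behind the grasp point. The pads swing forward as they close: fully open they stand 13 mm farther back than shut.
Start: joints at [1.617, 0.255, 0.108, 0, -1.424, -0.285], TCP at [130.068, 534.392, 231.283] pointing down, gripper open.
Joint ranges: [-2.95, 2.95], [-1.21, 1.97], [-1.09, 1.5], [-2.87, 1.71], [-2.94, -0.07], [-3.05, 3.05]. Speed limits (rad/s): [2.57, 2.57, 3.14, 3.14, 3.14, 3.14].

### API

Orientations are given as a unit quaternion [x, y, z, w].
In Python, from plant import arm gives the robot as it stands.
- The arm moves only by the tool drive_tool, never from a script. Its argument "plan" is text: rows parted by semicolons, each of 6 numbers parted by spaces: the shift along the tool's x, y, z in m, then the turn, a rotation vector about the tool's x, y, z in degrees. In form: tx ty tz ax ay az; .... A call has exactly 5 rows; each row is the pose to reach, as a shift and turn from the pose commanded when the call began, along the tool's axes at that moment; what a row does not reach only later rows make up. A row lasts 1/10 s, in which the tool goes at most 50 mm and 8.59 degrees, less where a joint would pass 70% of its speed; a pose out of reach is approached as far as the arm can. A call with a gripper value outside its range is refused whole. "hand" is the opening, from -1 (shut) to 1 (fully open), set as the call begins (left out, the last holds). The fingers move at their own pace and stop on an object; "force" is the grip in N (left out, the last holds). Time passes only in rows, so rows that repeat a pose let the fingers close, or fill a call up. It gives the time, the measured TCP pose, the force, the opening and the grip force at its end, in the units of the state.
- arm.observe(): the state, without advancing time (a new reading comes with each control period).
- arm.get_image(name): name is "scene" or "top"; returns (picture, depth): 480x640x3 uint8, red, green, blue; 480x640 float32, mm along the optical axis (not along the pixel's ray), 0 where there is no reading.
- arm.get_calibration(name): a dict with "mtx" (3x3 intrinsics, pixels), "k1" (the pictures are not rectified: a ray, as slopes to the right and down, at radius r is drawn at 1 + k1 r^2 times it, then the intrinsics apply), "view" (4x4, takes a point from world to camera coordinates). Camera axes: x right, y down, z forward; pixel columns grow to the right and rows downward; lengths in mm; the calibration is good to about 2 mm. A picture is of the moment at which its call begins. get_calibration takes no time and is no camera call.
- arm.sign_off(): hands the job in; it is judged then, once.
Trained networks look in the newest picture that a camera, given by its name, has taken for a name from the list of things; names that differ only in an ending like _2 or _b are one class to them, and where a whole thing is asked for, a point or a joint stands for the part that bears it (a point fixed in the world has none). Each returns a list of dicts, best first, with "p" (0 to 1); they miss things now and then, are a little off and sometimes report something else, mostly with a low value. They report only what shows in the picture. A call takes as long as a camera call. They do not tell look-alikes from the thing itself.
- arm.outline_of(camera, target): "mask" (480x640 bool, what is visible of it) and "extent" ([left, top, right, bottom] in pixels, round what is visible of it).
- arm.landmark_of(camera, target): "position" ([column, row] in pixels: a listed point, or the origin of a listed thing).
The state is a dict: "clock": time; "joints": joint angles; "joint_vel": joint speeds; "joint_torque": joint torques, N m; "eef_pos": TCP position; "orientation": TCP orientation; "force": force on the tool from outside, world axes, zero at the start; "moment": the same for the moment, N m; "opening": finger opening in mm; "grip_force": force on a finger pad.
Only numpy, scipy, OpenCV 4.12 (cv2) and the standard library are available. Lean on these libraries where they do the work, as an engineer would, in place of code of your own. Each camera call takes 0.05 s, during which the arm holds its last target. There are 200 camera calls.

### The job

Take the orange-handled pin tool out of its stand and, on the battery dock with the green lamp, use it to hold down the recessed yellow button while you push the freed cassette out of the dock's open end by about 50 mm. Then put the pin tool back upright in its stand. Leave the dock with the red lamp alone.

Things in the scene. Friction and masses are not known exactly. Their poses are not given: they have to be found in the camera images.
- tool_grip (a point): Pin tool, loose, upright in its stand, 0.16 kg. The point is the centre of its orange handle (24 x 24 mm, 72 mm tall); z up along the tool, x and y square to the handle's flat sides. Below the handle: a round steel flange (52 mm across, 4 mm thick, underside 40 mm below this point) and a steel pin 8 mm across, its tip 80 mm below this point.
- stand_mouth (a point): Fixed green stand block for the pin tool, 70 x 70 mm and 45 mm tall, with a round hole 26 mm across right through it; this point is the centre of the hole at the block's top. The tool's pin hangs in the hole and its flange rests on the top, so that the handle centre is then 40 mm above this point.
- green_recess (a point): Centre of the 24 x 24 mm recess (white rim) in the black cassette of the green-lamp dock, at the cassette's top, 49 mm above the table; moves with the cassette. x level along the cassette, the way it is pushed out; z up. The yellow button's face is the recess floor, 12 mm below this point. The 8 mm pin pushes the recess wall, after up to 8 mm of play.
- green_cassette (a joint): How far this cassette is pushed out, m: 0 fully in (start), 0.060 at its stop. Friction 1.5 N. Locked unless the button is held down; let up early, it locks at the next notch (over the first 38 mm). The fixed dock is a grey box 200 x 108 mm, 50 mm high, with a 24 mm green dome lamp on its closed end, 64 mm from the recess. An identical dock has a red lamp.
- green_button (a joint): How far that cassette's button is pressed down, m: 0 up, 0.010 at its stop. The lock is free when pressed more than 0.004; about 0.007 is a good depth. A spring pushes it up: 2 N at the top, 6 N at the stop.
- red_button (a joint): The same for the button of the other dock, the one with the red lamp: must stay up.
- red_cassette (a joint): The same for the cassette of the red-lamp dock: must stay in.
Things that resemble listed ones, but are neither listed nor needed, are in the scene too. Leave any blue look-alike of the part that bears red_button alone.

How it is judged (in metres and radians):
On the way, in this order (a step that is already met when the one before it is completed fails the run):
1. the pin tool holds the green-lamp dock's button down while the cassette is still in (value of joint green_button above 0.004 m and contact force between pin_tool and green_button above 0.5 N and value of joint green_cassette below 0.03 m), for 0.1 s.
2. the cassette has been pushed out at least 40 mm, the pin tool still holding the button down (value of joint green_cassette above 0.04 m and value of joint green_button above 0.003 m and contact force between pin_tool and green_button above 0.5 N), for 0.1 s.
At the end, for the whole second after the job is handed in: Green-lamp cassette at least 40 mm out (up to its 60 mm stop); pin tool at rest in its stand, upright within 10 degrees, flange down on the block (within 7 mm), axis within 15 mm of the hole centre; red-lamp cassette still in (within 5 mm) (value of joint green_cassette above 0.04 m and horizontal distance between tool_grip and stand_mouth below 0.015 m and z of tool_grip in the frame of stand_mouth between 0.033 and 0.047 m and angle between tool_grip's own z axis and vertical below 0.17 rad and linear speed of pin_tool below 0.02 m/s and value of joint red_cassette below 0.005 m); the robot touches nothing.
It fails at once if the button of the red-lamp dock is pressed 4 mm or more (value of joint red_button above 0.004 m).
It fails at once if the cassette of the red-lamp dock is moved 5 mm or more (value of joint red_cassette above 0.005 m).
It also fails if it takes over 48 s, if anything falls off the work surface, if the arm or the gripper's body presses on something with over 40 N, if the wrist force passes 120 N, or if a joint passes its speed limit or range.

## Working session

There is one attempt and no reset: what is moved stays moved. The work goes in short steps, Python scripts to look and compute and a tool call to move; the robot and the scene stay as the last step left them, time stands still between calls to the robot, and variables do not carry over. Pictures are saved under pics/ and viewed, at most 10 in all, crops included, and the job is handed in when it is done.

Besides the shell and the picture viewer there is one more tool, called after ">>>" as a command line: name --argument value ..., lists and objects as JSON in quotes. drive_tool: Moves the arm, as the interface text tells. Its arguments: {"type":"object","properties":{"plan":{"type":"string"},"hand":{"type":"number"},"force":{"type":"number"}},"required":["plan"]}

```bash
mkdir -p pics
cat > h.py <<'E'
import numpy as np, cv2
from plant import arm
def ray(cam,px):
    c=arm.get_calibration(cam);K=np.array(c["mtx"]);k=c["k1"]
    d=cv2.undistortPoints(np.array([[px]],float),K,np.array([k,0,0,0.]))[0,0]
    V=np.array(c["view"]);R=V[:3,:3];o=-R.T@V[:3,3]
    return o,R.T@np.array([d[0],d[1],1.])
def at_z(cam,px,z):
    o,d=ray(cam,px);return o+d*(z-o[2])/d[2]
def at_depth(cam,px,D):
    o,d=ray(cam,px);return o+d*D
def proj(cam,P):
    c=arm.get_calibration(cam);K=np.array(c["mtx"]);V=np.array(c["view"])
    r=cv2.projectPoints(np.array([P],float),cv2.Rodrigues(V[:3,:3])[0],V[:3,3],K,np.array([c["k1"],0,0,0.]))[0]
    return r.ravel()
def shot(cam,name):
    im,d=arm.get_image(cam);cv2.imwrite("pics/"+name,im[:,:,::-1]);return im,d
E
python3 - <<'E'
from h import *
np.set_printoptions(precision=1,suppress=True)
s,_=shot("scene","s1.png");t,dt=shot("top","t1.png")
np.save("dt.npy",dt)
for cam in("top","scene"):
  for n in("tool_grip","stand_mouth","green_recess","green_cassette","red_cassette"):
    print(cam,n,[(np.round(x["position"],1).tolist(),round(x["p"],2)) for x in arm.landmark_of(cam,n)])
print(arm.observe())
E
```

```text
top tool_grip [([218.0, 178.1], 0.56)]
top stand_mouth [([221.5, 184.2], 0.83)]
top green_recess [([437.2, 209.5], 0.86), ([219.7, 184.0], 0.55)]Traceback (most recent call last):
  File "<stdin>", line 7, in <module>
ValueError: it knows: green_recess, stand_mouth, tool_grip
```

View pics/t1.png

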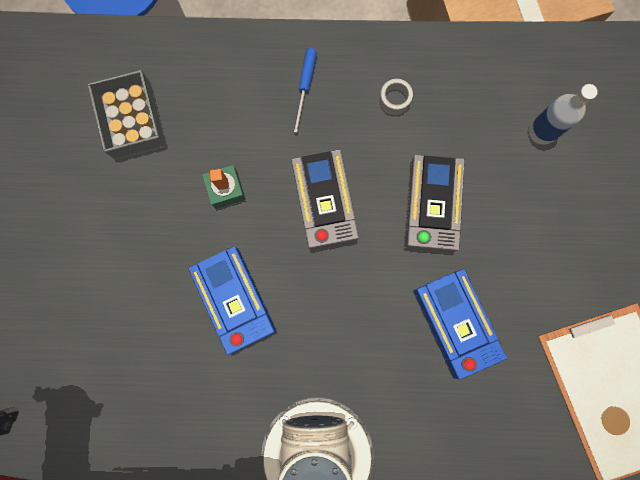

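View pics/s1.png

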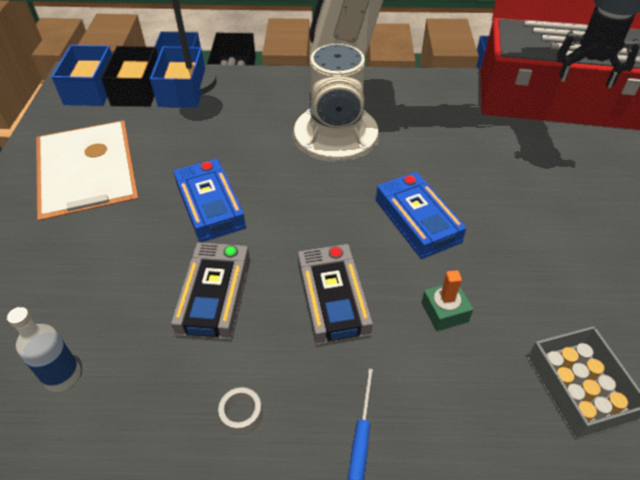

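The top picture shows the possible docks: the grey green-lamp dock with its recess at (436,209), the grey red-lamp dock at (326,205), and blue look-alikes at (233,306) and (464,329). The orange pin tool is in the green stand at (220,183), and the blue screwdriver at (307,90) is only a distractor. I choose the dock at (436,209) for its green lamp at (424,237), and the tool at (220,183).

Run:
```python
from h import *
np.set_printoptions(precision=1,suppress=True)
P={}
shots={}
for cam in("top","scene"):
  im,d=arm.get_image(cam);shots[cam]=im
  for n in("tool_grip","stand_mouth","green_recess"):
    L=arm.landmark_of(cam,n);P[cam,n]=L
    print(cam,n,[(np.round(x["position"],1).tolist(),round(x["p"],2)) for x in L])
def tri(a,b):
  o1,d1=ray("top",a);o2,d2=ray("scene",b)
  A=np.c_[d1,-d2];s,t=np.linalg.lstsq(A,o2-o1,rcond=None)[0];p,q=o1+s*d1,o2+t*d2
  return (p+q)/2,np.linalg.norm(p-q)
def blobs(cam,lo,hi,amin):
  h=cv2.cvtColor(shots[cam],cv2.COLOR_RGB2HSV);m=cv2.inRange(h,lo,hi)
  n,l,st,c=cv2.connectedComponentsWithStats(m)
  return [(c[i],st[i,4],cv2.minAreaRect(np.argwhere(l==i)[:,::-1].astype(np.float32))) for i in range(1,n) if st[i,4]>=amin]
for cam in("top","scene"):
  print(cam)
  for nm,lo,hi in(("green lamp",(50,150,120),(70,255,255)),("orange",(5,150,60),(15,255,255)),("stand",(60,80,30),(85,255,130)),("yellow",(22,100,150),(32,255,255)),("white",(0,0,215),(179,30,255))):
    for c,a,r in blobs(cam,lo,hi,20): print(nm,c,a,np.array(r[0]),np.array(r[1]),round(r[2],1))
for n in("tool_grip","stand_mouth","green_recess"):
  z={"stand_mouth":45,"green_recess":49,"tool_grip":85}[n]
  for cam in("top","scene"):
    for x in P[cam,n][:2]: print(n,cam,at_z(cam,x["position"],z))
b=np.zeros((480,800,3),np.uint8)
b[:, :400]=cv2.resize(shots["top"][150:258,390:480],(400,480),interpolation=cv2.INTER_CUBIC)
b[:, 400:]=cv2.resize(shots["top"][150:222,190:250],(400,480),interpolation=cv2.INTER_CUBIC)
cv2.imwrite("pics/c1.png",b[:,:,::-1])
```

```text
top tool_grip [([218.8, 178.4], 0.62)]
top stand_mouth [([218.8, 182.2], 0.58)]
top green_recess [([435.6, 206.1], 0.76)]
scene tool_grip [([448.6, 288.8], 0.96)]
scene stand_mouth [([447.4, 305.9], 0.68)]
scene green_recess [([213.7, 274.9], 0.68)]
top
green lamp [423.4 236.7] 50 [423.8 236.8] [9.2 8.5] 45.0
orange [218.6 178.6] 267 [218.5 178.7] [23.9 13.7] 54.5
stand [237.1 188.8] 89 [232.9 185.4] [33.2 15. ] 76.0
stand [220.6 202.9] 39 [220.1 203.7] [ 5.6 15.8] 73.3
yellow [342.8 185.7] 156 [342.6 184.6] [58.2  2.8] 78.3
yellow [416.  191.1] 149 [416.1 190. ] [ 2.8 58.3] 4.1
yellow [302.5 192.8] 161 [302.2 192.1] [59.   2.7] 78.7
yellow [457.6 194.5] 144 [457.6 194. ] [ 2.8 58.2] 3.4
yellow [325.6 205.3] 95 [325.5 205.2] [ 8.9 10.5] 80.5
yellow [434.7 209.3] 90 [434.5 209.5] [9. 9.] 90.0
yellow [245.9 281.8] 134 [245.7 281.4] [60.4  2.3] 65.5
yellow [207.2 300.1] 149 [207.2 299.9] [60.9  2.6] 65.6
yellow [476.3 304.8] 151 [476.6 305.2] [63.5  2.7] 63.4
yellow [437.7 323. ] 162 [437.5 322.5] [63.9  2.7] 64.7
yellow [234.2 306. ] 101 [234. 306.] [9.8 9.8] 63.4
yellow [463.3 329.8] 
[... 2802 characters left out ...]
1.1 278.2] 71 [331.3 278.7] [13.9 17.6] 79.7
white [ 16.8 314.7] 212 [ 17. 315.] [14. 18.] 90.0
white [584.4 349.8] 85 [583.8 349.8] [13.8  8.8] 36.9
white [555.  357.8] 86 [555.3 357.3] [13.4  8.5] 45.0
white [580.2 369.8] 96 [580.3 369.9] [14.1  9.1] 31.0
white [606.5 382.6] 73 [606.  382.5] [14.6  8.4] 36.9
white [575.8 391.2] 94 [575.4 391. ] [15.   9.1] 51.3
white [239.7 410.1] 233 [239.4 407.7] [36.2 38.6] 36.9
white [602.2 404.4] 85 [603.1 404.2] [13.6  9.8] 18.4
tool_grip top [564.8 215.7  85. ]
tool_grip scene [568.6 214.1  85. ]
stand_mouth top [567.5 224.4  45. ]
stand_mouth scene [579.7 217.1  45. ]
green_recess top [ 523.8 -242.3   49. ]
green_recess scene [ 517.4 -238.4   49. ]
```

View pics/c1.png

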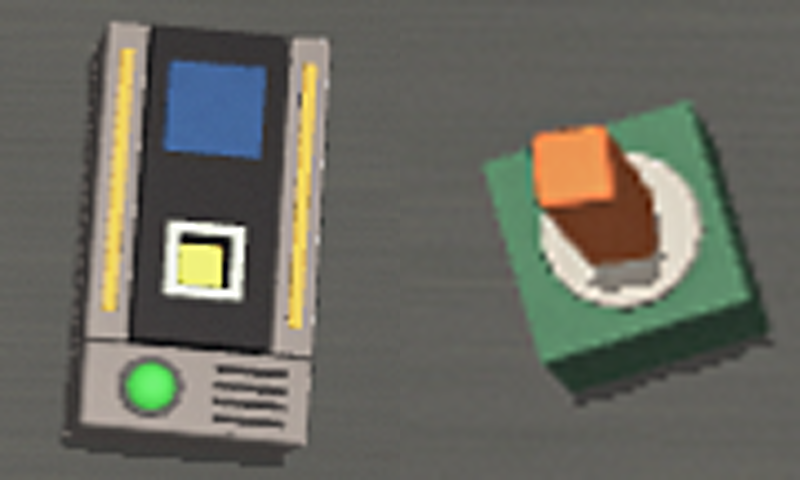

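The left crop confirms the green-lamp dock: the lamp is at (424,237), the white-rimmed recess with its yellow button at (436,208), and it opens upward in the image. The right crop shows the orange tool upright in the stand, handle top at (216,175), flange at (223,184).

Run:
```python
from h import *
from scipy.spatial.transform import Rotation as Ro
np.set_printoptions(precision=1,suppress=True)
c=lambda p:((p[0]-400+.5)/6.6667-.5+190,(p[1]+.5)/6.6667-.5+150)
g=lambda p:((p[0]+.5)/4.4444-.5+390,(p[1]+.5)/4.4444-.5+150)
yaw=lambda a,b:np.degrees(np.arctan2(*(b-a)[1::-1]))
S=[at_z("top",c(p),45) for p in((485,163),(690,100),(750,295),(545,362))]
print("stand",np.mean(S,0),[yaw(S[i],S[i-1]) for i in range(4)])
print("flange",at_z("top",c((622,230)),49))
H=[at_z("top",c(p),121) for p in((533,135),(605,127),(615,197),(540,207))]
print("handle",np.mean(H,0),[yaw(H[i],H[i-1]) for i in range(4)],[np.linalg.norm(H[i]-H[i-1]) for i in range(4)])
R=[at_z("top",g(p),49) for p in((168,222),(245,228),(242,300),(163,295))]
print("rim",np.mean(R,0),[np.linalg.norm(R[i]-R[i-1]) for i in range(4)],at_z("scene",(213.3,275.6),49))
print("lamp",at_z("top",(423.4,236.7),56),at_z("scene",(230.1,250.5),56))
for a,b in(((128,48),(106,310)),((310,62),(293,328))): print("strip",yaw(at_z("top",g(b),50),at_z("top",g(a),50)))
im,_=arm.get_image("scene")
h=cv2.cvtColor(im,cv2.COLOR_RGB2HSV);print("scene handle ctr", at_z("scene",(451.4,285.8),85))
s=arm.observe();print(s["clock"],s["eef_pos"],s["opening"]);r=Ro.from_quat(s["orientation"]).as_matrix();print(r)
```

```text
stand [563.6 216.9  45. ] [np.float64(-160.67499642089714), np.float64(109.0965246203533), np.float64(19.178506032478857), np.float64(-70.01522848757615)]
flange [562.5 214.5  49. ]
handle [562.5 214.4 121. ] [np.float64(-171.5826787248394), np.float64(97.92175694895222), np.float64(10.737922568199881), np.float64(-80.80548021158502)] [np.float64(22.545517113219905), np.float64(21.815624850454206), np.float64(22.06687832717251), np.float64(22.710409489792465)]
rim [ 518.9 -242.3   49. ] [np.float64(35.88099099608352), np.float64(36.72793025865298), np.float64(35.263999219127435), np.float64(37.48830431959328)] [ 519.2 -238.9   49. ]
lamp [ 456.  -214.9   56. ] [ 459.8 -212.6   56. ]
strip -4.70164053586868
strip -4.2159484502033076
scene handle ctr [561.5 220.2  85. ]
0.7 [130.1 534.4 231.3] 85.35115403992707
[[ 1.  -0.2 -0. ]
 [-0.2 -1.   0. ]
 [-0.  -0.  -1. ]]
```

```bash
cat > go.py <<'E'
import sys
from h import *
from scipy.spatial.transform import Rotation as Ro
# go.py x y z yaw: shift (mm, tool axes) and turn (deg) to get TCP there, pointing down, tool x at yaw
x,y,z,w=map(float,sys.argv[1:5]);s=arm.observe()
r=Ro.from_quat(s["orientation"]);t=Ro.from_euler("z",w,degrees=True)*Ro.from_euler("x",180,degrees=True)
np.set_printoptions(precision=2,suppress=True)
print(s["clock"],"shift",r.inv().apply(np.array([x,y,z])-s["eef_pos"]),"turn",(r.inv()*t).as_rotvec(degrees=True),
 "yaw",np.degrees(np.arctan2(*r.as_matrix()[1::-1,0])),"F",np.array(s["force"]),"pos",np.array(s["eef_pos"]))
E
python3 go.py 563 216 180 9
```

```text
0.7 shift [495.97 206.96  51.29] turn [ -0.     0.   -22.68] yaw -13.680495355570775 F [-0.71  0.16 -0.27] pos [130.05 534.39 231.29]
```

>>> drive_tool --plan "0.044 0.0184 0 0 0 -4; 0.088 0.0367 0 0 0 -8; 0.132 0.0551 0 0 0 -12; 0.176 0.0734 0 0 0 -17; 0.22 0.0918 0 0 0 -22.7" --hand 1 --force 80

```text
clock: 1.2
eef_pos: [323.3, 391.9, 231.6]
orientation: [0.997, 0.081, 0.0, -0.0]
force: [0.2, 0.7, -0.7]
opening: 86.0
grip_force: 0.0
```

```bash
python3 go.py 563 216 180 9
```

```text
1.2 shift [208.22 212.2   51.55] turn [-0.03 -0.02  0.26] yaw 9.26149884863573 F [ 0.18  0.71 -0.65] pos [323.33 391.89 231.58]
```

>>> drive_tool --plan "0.03 0.03 0 0 0 0; 0.062 0.063 0 0 0 0; 0.094 0.096 0 0 0 0; 0.126 0.128 0 0 0 0; 0.158 0.161 0 0 0 0"

```text
clock: 1.7
eef_pos: [504.7, 257.6, 231.5]
orientation: [0.997, 0.079, 0.0, -0.0]
force: [0.0, 1.3, 0.3]
opening: 85.6
grip_force: 0.0
```

>>> drive_tool --plan "0.02 0.02 0.015 0 0 0; 0.04 0.04 0.03 0 0 0; 0.05 0.05 0.045 0 0 0; 0.05 0.05 0.05 0 0 0; 0.05 0.05 0.05 0 0 0"

```text
clock: 2.2
eef_pos: [559.9, 217.4, 180.2]
orientation: [0.997, 0.079, -0.001, 0.0]
force: [0.9, 0.4, 0.8]
opening: 85.3
grip_force: 0.0
```

```bash
python3 go.py 563 216 70 9
python3 - <<'E'
from h import *
im,_=shot("scene","s2.png");t,_=shot("top","t2.png")
b=np.hstack([cv2.resize(im[180:360,360:540],(400,400)),cv2.resize(t[120:240,160:280],(400,400))])
cv2.imwrite("pics/c2.png",b[:,:,::-1])
E
```

```text
2.2 shift [  3.09   1.78 110.21] turn [0.03 0.12 0.01] yaw 9.005047784330332 F [0.88 0.37 0.84] pos [559.88 217.37 180.21]
```

View pics/c2.png

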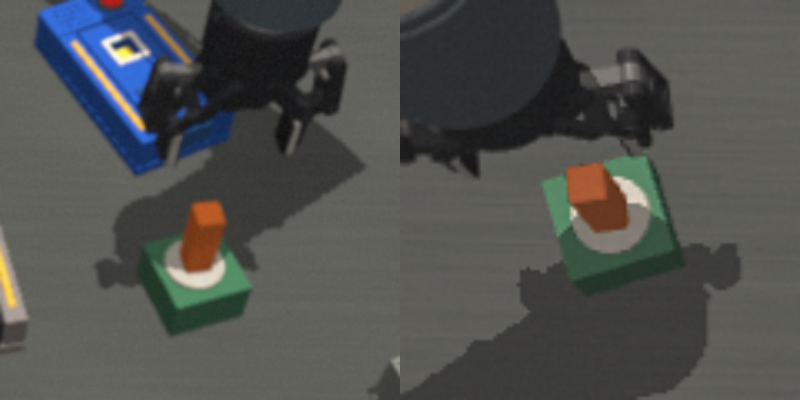

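The crops show the open fingers straddling the handle, seen at about (205,235) left and (595,195) right, in line and well clear. I descend now.

>>> drive_tool --plan "0.002 0.001 0.025 0 0 0; 0.003 0.002 0.055 0 0 0; 0.003 0.002 0.085 0 0 0; 0.003 0.002 0.105 0 0 0; 0.003 0.002 0.112 0 0 0"

```text
clock: 2.8
eef_pos: [562.5, 216.3, 68.0]
orientation: [0.997, 0.079, -0.001, 0.0]
force: [-0.3, 0.6, -0.2]
opening: 85.2
grip_force: 0.0
```

>>> drive_tool --plan "0 0 0 0 0 0; 0 0 0 0 0 0; 0 0 0 0 0 0; 0 0 0 0 0 0; 0 0 0 0 0 0" --hand -1 --force 80

```text
clock: 3.3
eef_pos: [564.5, 216.3, 70.5]
orientation: [0.997, 0.079, 0.001, -0.0]
force: [-0.9, 0.4, 3.1]
opening: 23.1
grip_force: 78.9
```

```bash
python3 go.py 563 216 180 9; python3 -c "
from plant import arm;s=arm.observe();print(s['opening'],s['grip_force'])"
```

```text
3.3 shift [  -1.34   -0.07 -109.48] turn [-0.04 -0.12  0.03] yaw 9.028368115250961 F [-0.92  0.45  3.09] pos [564.55 216.26  70.52]
23.111215894511513 78.94070506095886
```

>>> drive_tool --plan "0 0 -0.008 0 0 0; 0 0 -0.03 0 0 0; 0 0 -0.06 0 0 0; 0 0 -0.09 0 0 0; 0 0 -0.11 0 0 0"

```text
clock: 3.8
eef_pos: [564.3, 215.9, 182.0]
orientation: [0.997, 0.079, 0.001, -0.0]
force: [1.0, 0.2, -1.9]
opening: 22.9
grip_force: 78.4
```

```bash
python3 go.py 519 -241 180 9
python3 - <<'E'
from h import *
im,_=shot("scene","s3.png");t,_=shot("top","t3.png")
b=np.hstack([cv2.resize(im[160:340,360:540],(400,400)),cv2.resize(t[100:240,140:280],(400,400))])
cv2.imwrite("pics/c3.png",b[:,:,::-1])
E
```

```text
3.8 shift [-116.36  444.14    1.45] turn [-0.03 -0.13  0.01] yaw 9.01433525282109 F [ 0.97  0.25 -1.92] pos [564.33 215.88 181.98]
```

View pics/c3.png

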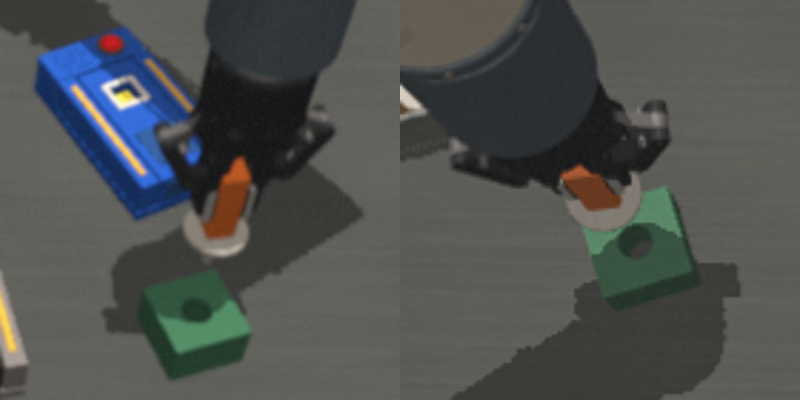

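The tool hangs from the gripper, flange at about (217,236) left. The stand hole is now open at (197,308) left and (636,240) right.

```bash
cat >> h.py <<'E'
def tri(a,b):
  o1,d1=ray("top",a);o2,d2=ray("scene",b)
  s,t=np.linalg.lstsq(np.c_[d1,-d2],o2-o1,rcond=None)[0];p,q=o1+s*d1,o2+t*d2
  return (p+q)/2,p-q
E
python3 - <<'E'
from h import *
np.set_printoptions(precision=1,suppress=True)
s=lambda p:((p[0]+.5)*.45-.5+360,(p[1]+.5)*.45-.5+160)
t=lambda p:((p[0]-400+.5)*.35-.5+140,(p[1]+.5)*.35-.5+100)
print("hole",at_z("scene",s((197,308)),45),at_z("top",t((636,240)),45),tri(t((636,240)),s((197,308))))
print("flange",tri(t((603,203)),s((217,234))),at_z("scene",s((217,234)),162),at_z("top",t((603,203)),162))
print("landmark",[(c,[(at_z(c,x["position"],199),x["p"]) for x in arm.landmark_of(c,"tool_grip")]) for c in("top","scene")])
print("landmark",[(c,[(at_z(c,x["position"],45),x["p"]) for x in arm.landmark_of(c,"stand_mouth")]) for c in("top","scene")])
E
```

```text
hole [562.1 221.2  45. ] [564.4 216.8  45. ] (array([564. , 218.4,  47.3]), array([-0.1, -4.1, -0.9]))
flange (array([562.2, 218.9, 148.5]), array([-0.1, -2. , -0.5])) [572.8 216.1 162. ] [558.1 214.5 162. ]
landmark [('top', [(array([569.5, 219.1, 199. ]), 0.9)]), ('scene', [(array([563.8, 216.6, 199. ]), 0.97)])]
landmark [('top', [(array([562.6, 223.5,  45. ]), 0.61)]), ('scene', [(array([567.9, 218. ,  45. ]), 0.63)])]
```

Run:
```python
from h import *
np.set_printoptions(precision=1,suppress=True)
print(arm.observe()["eef_pos"])
for cam,x0,x1,y0,y1 in(("top",190,230,150,185),("scene",435,480,220,285)):
  im,d=arm.get_image(cam);hsv=cv2.cvtColor(im,cv2.COLOR_RGB2HSV)
  for nm,lo,hi in(("flange",(0,0,110),(179,60,255)),("orange",(5,130,60),(18,255,255))):
    m=cv2.inRange(hsv,lo,hi);q=np.argwhere(m>0);q=q[(q[:,1]>x0)&(q[:,1]<x1)&(q[:,0]>y0)&(q[:,0]<y1)]
    P=np.array([at_depth(cam,(c,r),d[r,c]) for r,c in q if d[r,c]>0])
    print(cam,nm,len(P),"med",np.median(P,0),"z pct",np.percentile(P[:,2],[5,25,50,75,95]), "mean xy",P[:,:2].mean(0))
```

```text
[563.  215.6 177.7]
top flange 203 med [549.  207.1 156. ] z pct [152.4 154.8 156.  157.1 158.9] mean xy [551.6 210. ]
top orange 188 med [550.4 211.2 204.7] z pct [166.  182.1 204.7 223.9 230.4] mean xy [550.4 210.7]
scene flange 267 med [574.6 212.  156.9] z pct [153.9 156.  156.9 157.9 159.3] mean xy [569.6 214.5]
scene orange 430 med [574.  217.6 205.6] z pct [164.7 183.1 205.6 225.7 230.5] mean xy [572.8 217.3]
```

>>> drive_tool --plan "-0.008 0.03 0 0 0 0; -0.019 0.072 0 0 0 0; -0.03 0.115 0 0 0 0; -0.041 0.158 0 0 0 0; -0.053 0.202 0 0 0 0"

```text
clock: 4.7
eef_pos: [542.4, 6.5, 178.6]
orientation: [0.997, 0.079, -0.001, 0.0]
force: [0.7, -0.2, -2.1]
opening: 23.2
grip_force: 78.6
```

>>> drive_tool --plan "-0.011 0.044 0 0 0 0; -0.023 0.088 0 0 0 0; -0.034 0.132 0 0 0 0; -0.045 0.17 0 0 0 0; -0.052 0.2 0 0 0 0"

```text
clock: 5.2
eef_pos: [522.1, -199.8, 178.5]
orientation: [0.997, 0.078, -0.001, -0.0]
force: [0.2, 0.3, -1.7]
opening: 23.3
grip_force: 78.7
```

>>> drive_tool --plan "-0.003 0.012 0 0 0 0; -0.006 0.024 0.01 0 0 0; -0.009 0.034 0.02 0 0 0; -0.011 0.041 0.025 0 0 0; -0.011 0.042 0.025 0 0 0"

```text
clock: 5.7
eef_pos: [518.1, -240.7, 152.6]
orientation: [0.997, 0.079, -0.001, -0.0]
force: [-0.3, -1.2, -1.4]
opening: 23.0
grip_force: 78.8
```

```bash
python3 - <<'E'
from h import *
im,_=shot("scene","s4.png");t,_=shot("top","t4.png")
b=np.hstack([cv2.resize(im[200:320,150:270],(400,400)),cv2.resize(t[130:250,380:500],(400,400))])
cv2.imwrite("pics/c4.png",b[:,:,::-1])
E
python3 go.py 519 -241.5 125 9
```

```text
5.8 shift [-0.21  0.95 29.16] turn [0.   0.02 0.04] yaw 9.040589278004608 F [ 0.21  0.7  -1.74] pos [ 519.07 -240.53  154.16]
```

View pics/c4.png

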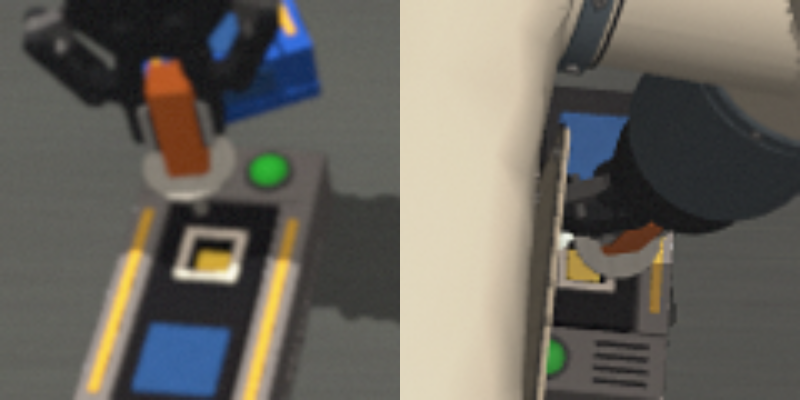

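The left crop shows the pin tip at about (201,208), just above the white-rimmed recess at (210,255). The top view is partly hidden by the arm. I compare the two in the scene camera.

Run:
```python
from h import *
np.set_printoptions(precision=1,suppress=True)
s=lambda p:((p[0]+.5)*.3-.5+150,(p[1]+.5)*.3-.5+200)
print("tip",at_z("scene",s((201,211)),90),"flange top",at_z("scene",s((189,165)),132))
R=[at_z("scene",s(p),49) for p in((182,227),(248,229),(238,283),(174,279))]
print("rim",np.mean(R,0))
print(proj("scene",(519,-240.5,90)))
```

```text
tip [ 519.8 -239.2   90. ] flange top [ 520.4 -239.4  132. ]
rim [ 520.  -239.7   49. ]
[209.3 262.6]
```

Aligned within 1 mm. Descend into the recess.

>>> drive_tool --plan "0 0.001 0.012 0 0 0; 0 0.001 0.026 0 0 0; 0 0.001 0.038 0 0 0; 0 0.001 0.046 0 0 0; 0 0.001 0.05 0 0 0"

```text
clock: 6.3
eef_pos: [518.7, -241.5, 103.2]
orientation: [0.997, 0.079, -0.001, -0.0]
force: [0.1, 0.5, -1.3]
opening: 23.4
grip_force: 78.8
```

>>> drive_tool --plan "0 0 0.002 0 0 0; 0 0 0.004 0 0 0; 0 0 0.006 0 0 0; 0 0 0.007 0 0 0; 0 0 0.007 0 0 0"

```text
clock: 6.8
eef_pos: [519.3, -241.9, 97.7]
orientation: [0.997, 0.079, 0.0, 0.0]
force: [-1.0, 0.8, 1.8]
opening: 23.0
grip_force: 79.2
```

```bash
python3 go.py 519 -241.5 94 9
```

```text
6.8 shift [-0.21 -0.44  3.67] turn [ 0.02 -0.04  0.02] yaw 9.017464457560411 F [-1.03  0.83  1.81] pos [ 519.27 -241.9    97.67]
```

>>> drive_tool --plan "0 0 0.001 0 0 0; 0 0 0.002 0 0 0; 0 0 0.003 0 0 0; 0 0 0.0035 0 0 0; 0 0 0.0035 0 0 0"

```text
clock: 7.3
eef_pos: [519.3, -241.9, 94.0]
orientation: [0.997, 0.079, 0.0, 0.0]
force: [-1.1, 1.9, 2.4]
opening: 22.8
grip_force: 79.3
```

Run:
```python
from h import *
F=[]
for i in range(4): arm.get_image("scene");s=arm.observe();F.append(np.r_[s["force"],s["eef_pos"]])
print(np.mean(F,0).round(1))
```

```text
[-4.000e-01  1.300e+00  3.300e+00  5.193e+02 -2.419e+02  9.400e+01]
```

Button pressed about 7 mm (net 4.9 N). Push out now.

>>> drive_tool --plan "0.0039 0.0009 0 0 0 0; 0.0078 0.0019 0 0 0 0; 0.0117 0.0028 0 0 0 0; 0.0156 0.0037 0 0 0 0; 0.0195 0.0047 0 0 0 0"

```text
clock: 8.0
eef_pos: [539.5, -243.3, 93.7]
orientation: [0.997, 0.079, -0.0, -0.0]
force: [-1.8, 1.9, 3.4]
opening: 23.1
grip_force: 79.5
```

```bash
python3 go.py 577 -246.4 94 9
```

```text
8.0 shift [36.61  8.9  -0.33] turn [-0.01  0.01  0.02] yaw 9.018585450992658 F [-1.84  1.93  3.4 ] pos [ 539.45 -243.34   93.68]
```

>>> drive_tool --plan "0.0039 0.0009 0 0 0 0; 0.0078 0.0019 0 0 0 0; 0.0117 0.0028 0 0 0 0; 0.0156 0.0037 0 0 0 0; 0.0195 0.0047 0 0 0 0"

```text
clock: 8.5
eef_pos: [559.4, -244.8, 93.8]
orientation: [0.997, 0.079, 0.0, -0.0]
force: [-1.4, 2.3, 3.5]
opening: 23.5
grip_force: 79.4
```

>>> drive_tool --plan "0.0039 0.0009 0 0 0 0; 0.0078 0.0019 0 0 0 0; 0.0117 0.0028 0 0 0 0; 0.0156 0.0037 0 0 0 0; 0.0185 0.0044 0 0 0 0"

```text
clock: 9.0
eef_pos: [578.5, -246.3, 93.7]
orientation: [0.997, 0.079, 0.0, -0.0]
force: [-1.3, 3.0, 3.6]
opening: 23.4
grip_force: 79.4
```

```bash
python3 go.py 577 -246.4 94 9
python3 - <<'E'
from h import *
im,_=shot("scene","s5.png");t,_=shot("top","t5.png")
b=np.hstack([cv2.resize(im[230:370,140:280],(400,400)),cv2.resize(t[110:250,370:510],(400,400))])
cv2.imwrite("pics/c5.png",b[:,:,::-1])
E
```

```text
9.0 shift [-1.52 -0.09 -0.25] turn [-0.01 -0.01  0.02] yaw 9.022362027571662 F [-1.3   3.03  3.61] pos [ 578.51 -246.26   93.75]
```

View pics/c5.png

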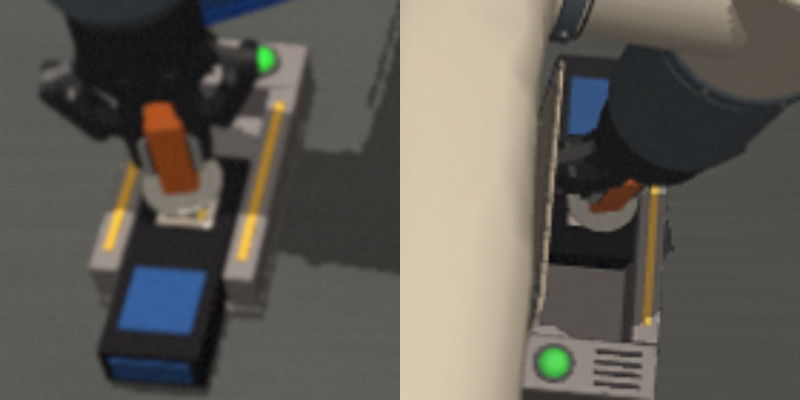

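The crop shows the cassette standing out of the dock's open end (blue label at (160,300) left), empty bay behind it. Lift and go back.

>>> drive_tool --plan "0 0 -0.008 0 0 0; 0 0 -0.025 0 0 0; 0 0 -0.045 0 0 0; 0 0 -0.068 0 0 0; 0 0 -0.09 0 0 0"

```text
clock: 9.6
eef_pos: [577.5, -247.1, 184.5]
orientation: [0.997, 0.078, -0.001, 0.0]
force: [0.5, -0.2, -1.7]
opening: 23.2
grip_force: 78.8
```

```bash
python3 go.py 563 216 180 9
```

```text
9.6 shift [  58.06 -459.65    4.19] turn [ 0.03  0.06 -0.01] yaw 8.991188158643258 F [ 0.46 -0.22 -1.67] pos [ 577.5  -247.07  184.51]
```

>>> drive_tool --plan "0.004 -0.03 0 0 0 0; 0.009 -0.072 0 0 0 0; 0.0145 -0.115 0 0 0 0; 0.02 -0.158 0 0 0 0; 0.0255 -0.202 0 0 0 0"

```text
clock: 10.1
eef_pos: [571.1, -42.1, 183.8]
orientation: [0.997, 0.078, -0.0, 0.0]
force: [1.4, -0.3, -2.2]
opening: 23.1
grip_force: 79.1
```

>>> drive_tool --plan "0.0055 -0.044 0 0 0 0; 0.011 -0.088 0 0 0 0; 0.0165 -0.132 0 0 0 0; 0.0215 -0.17 0 0 0 0; 0.0255 -0.202 0 0 0 0"

```text
clock: 10.6
eef_pos: [564.8, 162.0, 183.7]
orientation: [0.997, 0.079, -0.0, 0.0]
force: [0.9, -0.7, -2.1]
opening: 23.3
grip_force: 79.1
```

>>> drive_tool --plan "0.003 -0.025 0 0 0 0; 0.005 -0.042 0.005 0 0 0; 0.007 -0.053 0.015 0 0 0; 0.007 -0.0555 0.025 0 0 0; 0.007 -0.0555 0.03 0 0 0"

```text
clock: 11.1
eef_pos: [562.5, 215.5, 151.7]
orientation: [0.997, 0.078, -0.001, 0.001]
force: [0.2, 0.4, -1.7]
opening: 22.9
grip_force: 79.1
```

```bash
python3 - <<'E'
from h import *
im,_=shot("scene","s6.png");t,_=shot("top","t6.png")
b=np.hstack([cv2.resize(im[220:360,380:520],(400,400)),cv2.resize(t[120:240,160:280],(400,400))])
cv2.imwrite("pics/c6.png",b[:,:,::-1])
E
python3 go.py 563 216 68 9
```

```text
11.2 shift [ 0.63 -1.01 84.33] turn [ 0.08  0.15 -0.04] yaw 8.956282876882053 F [ 0.21 -0.29 -1.73] pos [562.73 215.05 152.34]
```

View pics/c6.png

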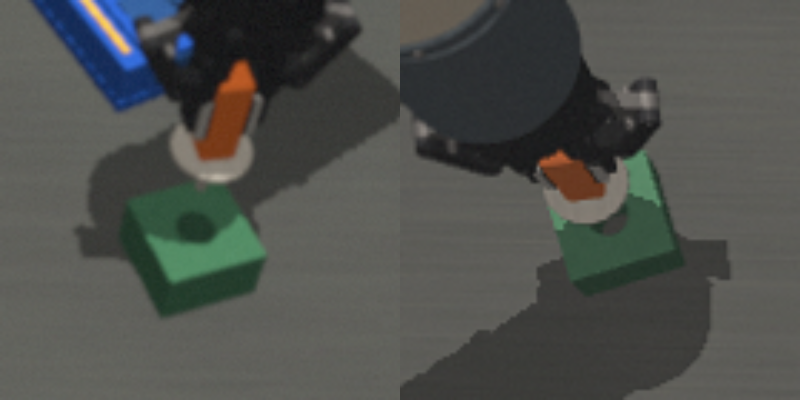

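The tool hangs upright over the stand, pin tip at about (200,185) and the hole at (196,227) left. Lower into the stand.

>>> drive_tool --plan "0.0006 -0.001 0.015 0 0 0; 0.0006 -0.001 0.035 0 0 0; 0.0006 -0.001 0.055 0 0 0; 0.0006 -0.001 0.07 0 0 0; 0.0006 -0.001 0.077 0 0 0"

```text
clock: 11.7
eef_pos: [563.3, 216.3, 75.6]
orientation: [0.997, 0.078, -0.001, 0.0]
force: [1.0, -0.2, -1.9]
opening: 23.4
grip_force: 79.1
```

>>> drive_tool --plan "0 0 0.002 0 0 0; 0 0 0.004 0 0 0; 0 0 0.005 0 0 0; 0 0 0.006 0 0 0; 0 0 0.006 0 0 0"

```text
clock: 12.2
eef_pos: [563.9, 217.7, 71.1]
orientation: [0.997, 0.079, 0.0, -0.0]
force: [-0.6, -0.0, -1.7]
opening: 23.5
grip_force: 79.1
```

```bash
python3 go.py 563 216 68 9
```

```text
12.2 shift [-1.12  1.52  3.12] turn [-0.01 -0.03  0.02] yaw 9.018596459509508 F [-0.59 -0.04 -1.68] pos [563.87 217.67  71.12]
```

>>> drive_tool --plan "0 0 0.0005 0 0 0; 0 0 0.001 0 0 0; 0 0 0.0015 0 0 0; 0 0 0.002 0 0 0; 0 0 0.002 0 0 0"

```text
clock: 12.7
eef_pos: [563.9, 217.7, 70.5]
orientation: [0.997, 0.079, 0.001, -0.0]
force: [-4.5, -0.1, 8.9]
opening: 23.0
grip_force: 80.3
```

Flange is on the block; release and retreat.

>>> drive_tool --plan "0 0 -0.001 0 0 0; 0 0 -0.001 0 0 0; 0 0 -0.001 0 0 0; 0 0 -0.001 0 0 0; 0 0 -0.001 0 0 0" --hand 1

```text
clock: 13.2
eef_pos: [563.7, 217.5, 69.6]
orientation: [0.997, 0.079, -0.0, 0.0]
force: [-0.6, 0.4, 0.0]
opening: 85.2
grip_force: 0.0
```

>>> drive_tool --plan "0 0 0 0 0 0; 0 0 -0.005 0 0 0; 0 0 -0.02 0 0 0; 0 0 -0.045 0 0 0; 0 0 -0.075 0 0 0"

```text
clock: 13.7
eef_pos: [563.2, 217.2, 145.1]
orientation: [0.997, 0.079, -0.001, 0.0]
force: [1.0, -0.1, -0.1]
opening: 85.2
grip_force: 0.0
```

>>> drive_tool --plan "0 0 -0.03 0 0 0; -0.03 0 -0.06 0 0 0; -0.07 0 -0.08 0 0 0; -0.11 0 -0.08 0 0 0; -0.11 0 -0.08 0 0 0"

```text
clock: 14.2
eef_pos: [451.7, 199.4, 226.5]
orientation: [0.997, 0.079, 0.001, -0.001]
force: [0.7, 0.0, 0.4]
opening: 85.5
grip_force: 0.0
```

Run:
```python
from h import *
im,_=shot("scene","s7.png")
```

```text
(no output)
```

View pics/s7.png

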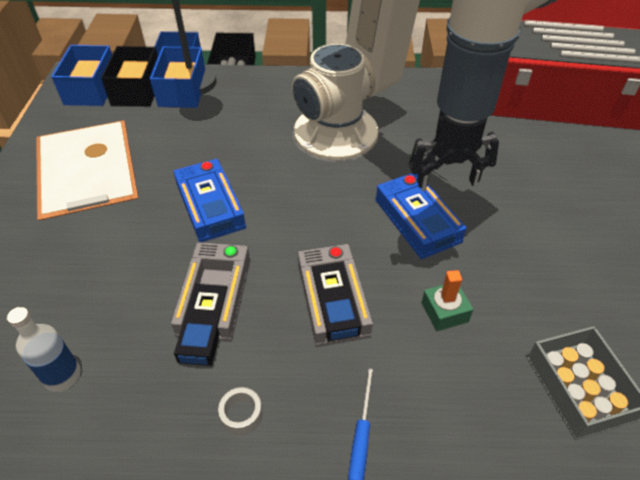

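The tool stands upright in its stand at (450,290), as at the start. The green-lamp cassette is out, its recess now at (206,301), and the red-lamp dock at (333,290) looks unchanged.

Run:
```python
from h import *
print(np.linalg.norm(at_z("scene",(206,300.5),49)-at_z("scene",(213,276),49)))
arm.get_image("top");print(arm.sign_off())
```

```text
58.77775140952993
the job is handed in; nothing more can be done
None
```

The job is handed in, with no verdict shown: the green-lamp cassette is pushed out about 50–59 mm (the last image reads 59) with the button held down, the pin tool is back upright in its stand, and I left the red-lamp dock alone.

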